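# Move the spice jars and their sliding end stop to the mirror-image rack

### The job

Move the three spice jars and the brass end stop from the dark rack to the light wooden tray rack, which is its mirror image: put the jars in reverse left-to-right order, one per square bay, so that the jar that stood next to the stop ends next to the stop's small pocket, and stand the stop upright in that pocket. The stop is captive in a T-track: slide it to the open end and lift it off there. Set everything down gently and upright, without dropping anything or knocking a jar over.

Things in the scene. Friction and masses are not known exactly. Their poses are not given: they have to be found in the camera images.
- old_rack: Fixed dark rack, 110 (x) by 360 mm (y), yaw within 0.2 rad, left or right of the midline. Origin: underside centre, on the table; x away from the robot, y to its left. Coasters with jars at y -135, -55, +25 mm, in any order. Brass rails at x +-48 mm, tops 30 mm high. T-track along y at the +y end: floor 4 mm high; lips (top 16 mm, slot 14 mm wide) from y 70 to 135 mm; open end y 135 to 180.
- new_rack: Fixed light tray rack, 86 (x) by 306 mm (y), on the other side, yaw within 0.2 rad. Origin: underside centre, on the table; x away from the robot, y to its left. Floor 6 mm above the table, walls 6 mm thick, tops 18 mm. Three square bays, 74 mm inside, centred at y +110, +30, -50 mm (x 0); the stop's pocket, 74 (x) by 54 mm (y) inside, centred at y -120 mm, the robot's right-hand end.
- tall_jar: Tall round jar, diameter 48 mm, 97 mm high (lid diameter 46 mm, from 80 mm up). White ceramic, 0.15 to 0.35 kg, wooden lid fixed on. Origin: centre of its underside, z up; starts upright on its coaster, underside 16 mm above the table. Grip its top 25 mm from above, across the row (along the rack's x).
- square_jar: Square jar, 48 by 48 mm, 77 mm high (lid 46 mm square, from 60 mm up); sides along its x and y, about in line with the rack. White ceramic, 0.15 to 0.35 kg, wooden lid fixed on. Origin: centre of its underside, z up; starts upright on its coaster, underside 16 mm above the table. Grip its top 25 mm from above, across the row (along the rack's x).
- low_jar: Low, wider round jar, diameter 58 mm, 60 mm high (lid diameter 56 mm, from 45 mm up). White ceramic, 0.15 to 0.35 kg, wooden lid fixed on. Origin: centre of its underside, z up; starts upright on its coaster, underside 16 mm above the table. Grip its top 25 mm from above, across the row (along the rack's x).
- stop: Brass stop 76 mm high, 0.15 to 0.25 kg: foot 30x30x5 mm, narrow neck, upright plate 36 (x) by 10 mm (y) from 14 mm up; pinch it from above across x. Origin: foot's underside centre, y along the track. Starts at old rack x 0, y 88 to 102, 4 mm above the table, foot under the lips; slides freely, 2 mm play a side. Foot clears the lips beyond rack y 150 mm: lift off at about 160.
- tall_seat: Grey felt-topped coaster fixed on the old rack, round, diameter 62 mm, 4 mm thick, under the tall jar at the start, its rim showing around the jar's foot. It stays behind and marks the place from which that jar came. Origin: centre of its underside, 12 mm above the table; axes as the old rack's.
- square_seat: Grey felt-topped coaster fixed on the old rack, 62 mm square, 4 mm thick, under the square jar at the start, its rim showing around the jar's foot. It stays behind and marks the place from which that jar came. Origin: centre of its underside, 12 mm above the table; axes as the old rack's.
- low_seat: Grey felt-topped coaster fixed on the old rack, round, diameter 74 mm, 4 mm thick, under the low jar at the start, its rim showing around the jar's foot. It stays behind and marks the place from which that jar came. Origin: centre of its underside, 12 mm above the table; axes as the old rack's.

How it is judged (in metres and radians):
At the end, for the whole second after the job is handed in: Each jar stands in the bay of the new rack that mirrors its coaster's place on the old one, within 16 mm in x and y, and the stop in its pocket, within 16 mm along and 24 mm across; all upright (tilt under 0.1 rad), within 4 mm of resting on the tray floor, released and at rest (x of tall_jar in the frame of new_rack between -0.016 and 0.016 m and z of tall_jar in the frame of new_rack between 0.002 and 0.01 m and linear speed of each of tall_jar, square_jar, low_jar, stop below 0.02 m/s and angular speed of each of tall_jar, square_jar, low_jar, stop below 0.2 rad/s and angle between each of tall_jar, square_jar, low_jar, stop's own z axis and vertical below 0.1 rad and ((y of tall_seat in the frame of old_rack between 0.005 and 0.045 m and y of tall_jar in the frame of new_rack between -0.066 and -0.034 m) or (y of tall_seat in the frame of old_rack between -0.075 and -0.035 m and y of tall_jar in the frame of new_rack between 0.014 and 0.046 m) or (y of tall_seat in the frame of old_rack between -0.155 and -0.115 m and y of tall_jar in the frame of new_rack between 0.094 and 0.126 m)) and x of square_jar in the frame of new_rack between -0.016 and 0.016 m and z of square_jar in the frame of new_rack between 0.002 and 0.01 m and ((y of square_seat in the frame of old_rack between 0.005 and 0.045 m and y of square_jar in the frame of new_rack between -0.066 and -0.034 m) or (y of square_seat in the frame of old_rack between -0.075 and -0.035 m and y of square_jar in the frame of new_rack between 0.014 and 0.046 m) or (y of square_seat in the frame of old_rack between -0.155 and -0.115 m and y of square_jar in the frame of new_rack between 0.094 and 0.126 m)) and x of low_jar in the frame of new_rack between -0.016 and 0.016 m and z of low_jar in the frame of new_rack between 0.002 and 0.01 m and ((y of low_seat in the frame of old_rack between 0.005 and 0.045 m and y of low_jar in the frame of new_rack between -0.066 and -0.034 m) or (y of low_seat in the frame of old_rack between -0.075 and -0.035 m and y of low_jar in the frame of new_rack between 0.014 and 0.046 m) or (y of low_seat in the frame of old_rack between -0.155 and -0.115 m and y of low_jar in the frame of new_rack between 0.094 and 0.126 m)) and x of stop in the frame of new_rack between -0.024 and 0.024 m and y of stop in the frame of new_rack between -0.136 and -0.104 m and z of stop in the frame of new_rack between 0.002 and 0.01 m); the robot touches nothing.
It fails at once if a jar is knocked over (tilted more than 0.8 rad) (angle between any of tall_jar, square_jar, low_jar's own z axis and vertical above 0.8 rad).
It fails at once if a jar or the stop is slammed onto the new rack (contact force over 80 N) (contact force between any of tall_jar, square_jar, low_jar, stop and new_rack above 80 N).
It fails at once if a jar or the stop is dropped (out of the fingers and falling faster than 0.6 m/s, which takes a drop of about 18 mm) ((contact force between tall_jar and the fingers below 0.05 N and linear speed of tall_jar above 0.6 m/s) or (contact force between square_jar and the fingers below 0.05 N and linear speed of square_jar above 0.6 m/s) or (contact force between low_jar and the fingers below 0.05 N and linear speed of low_jar above 0.6 m/s) or (contact force between stop and the fingers below 0.05 N and linear speed of stop above 0.6 m/s)).
It also fails if it takes over 115 s, if anything falls off the work surface, if the arm or the gripper's body presses on something with over 40 N, if the wrist force passes 120 N, or if a joint passes its speed limit or range.

### The arm

A 6-joint arm with a two-finger parallel gripper is mounted at the origin on the work surface. World frame = base frame: x ahead of the robot, y to its left, z up, the work surface at z = 0. Lengths are in mm, angles in rad, forces in N, time in s.
With the tool pointing down it reaches from about 350 to 775 mm from the base axis. Payload 7.3 kg.
Tool frame: the origin (TCP) lies at the very end of the fingers, on their centre line; the grasp point (between the pads) lies 19 mm behind it; x points along the fingers, z is the direction in which the jaws open and shut, and the axes are right-handed (so a half turn about x gives the same grasp; the last joint's range is limited). The gripper opens to 92 mm and grips with 3 to 60 N. Pads are 19 mm wide; open, the fingers measure 130 mm over their backs; the gripper's body (75 mm by 190 mm) begins 47 mm behind the grasp point.
Start: joints at [-1.326, 0.342, 1.524, -0, 1.275, -0.146], TCP at [200.011, -485.428, 226.741] pointing down, gripper open.
Joint ranges: [-2.53, 2.53], [-0.77, 2.02], [0.04, 2.7], [-1, 4.14], [0.28, 2.66], [-3.11, 3.11]. Speed limits (rad/s): [2.57, 2.57, 3.14, 3.14, 3.14, 3.14].

### API

Orientations are given as [roll, pitch, yaw] about the fixed x, y, z axes, in that order (R = Rz(yaw) Ry(pitch) Rx(roll)).
In Python, from plant import * gives the robot as it stands.
- The arm moves only by the tool carry_out, never from a script. Its argument "rows" is a list of rows, each a list of 4 numbers: the shift along the world's x, y, z in mm, then the turn about the world's z in degrees. In form: [[x, y, z, twist], ...]. A call has 1 to 20 rows; each row is the pose to reach, as a shift and turn from the pose measured when the call began; what a row does not reach only later rows make up. A row lasts 1/12 s, in which the tool goes at most 41.7 mm and 7.16 degrees, less where a joint would pass 70% of its speed; a pose out of reach is approached as far as the arm can. A call with a gripper value outside its range is refused whole. "hand" is the finger opening in mm, from 0 to 91.8, set as the call begins (left out, the last holds). The fingers move at their own pace and stop on an object; the grip force is fixed at half the most. Time passes only in rows, so rows that repeat a pose let the fingers close. It gives the time, the measured TCP pose, the force and the opening at its end, in the units of the state.
- get_obs(): the state, without advancing time (a new reading comes with each control period).
- capture(name): name is "scene" or "top" or "wrist"; returns the picture (420x560x3 uint8, red, green, blue); there is no depth.
- camera_info(name): a dict with "camera_matrix" (3x3 intrinsics, pixels), "pose" (4x4, takes a point from camera to world coordinates); the wrist camera has in their place "mount" (4x4, takes a point from camera to tool coordinates, whose origin is the TCP and whose axes are the tool frame's). Camera axes: x right, y down, z forward; pixel columns grow to the right and rows downward; lengths in mm; the calibration is good to about 2 mm. A picture is of the moment at which its call begins: read the wrist's pose just before it. camera_info takes no time and is no camera call.
- close_job(): hands the job in, once; it reports no verdict.
The state is a dict: "time": time; "joint_positions": joint angles; "dq": joint speeds; "tau": joint torques, N m; "tool_pos": TCP position; "tcp_rot": TCP orientation; "contact_force": force on the tool from outside, world axes, zero at the start; "moment": the same for the moment, N m; "grip_width": finger opening in mm.
Only numpy, scipy, OpenCV 4.12 (cv2) and the standard library are available. Lean on these libraries where they do the work, as an engineer would, in place of code of your own. Each camera call takes 0.05 s, during which the arm holds its last target. There are 200 camera calls.

## Working session

There is one attempt and no reset: what is moved stays moved. The work goes in short steps, Python scripts to look and compute and a tool call to move; the robot and the scene stay as the last step left them, time stands still between calls to the robot, and variables do not carry over. Pictures are saved under pics/ and viewed, about 12 in all and at most 16, crops included, and the job is handed in when it is done.

Besides the shell and the picture viewer there is one more tool, called by a JSON object that holds its "op" and its "data". carry_out: Moves the arm, as the interface text tells. Its arguments: {"type":"object","properties":{"rows":{"type":"array"},"hand":{"type":"number"}},"required":["rows"]}

```bash
mkdir -p pics; python3 - <<'E'
from plant import *
import cv2
o=get_obs();print(o)
for n in("top","scene"):
    cv2.imwrite(f"pics/{n}0.png",capture(n)[:,:,::-1]);c=camera_info(n);print(n,c)
print(camera_info("wrist"))
E
```

```text
{'time': 0.0, 'joint_positions': array([-1.32599518e+00,  3.42730082e-01,  1.52502114e+00, -2.87659587e-05,
        1.27539432e+00, -1.46012089e-01]), 'dq': array([ 3.79249941e-07, -1.60283607e-03,  5.87096156e-04, -6.87012043e-05,
       -2.81237943e-04, -1.20181986e-03]), 'tau': array([-7.85190005e-04, -4.31247568e+01, -2.44218707e+01,  7.16704270e-02,
        5.58520365e-02, -1.41845526e-04]), 'tool_pos': array([ 199.89998504, -485.01063443,  226.03970709]), 'tcp_rot': array([3.01329217, 1.5692432 , 1.83331748]), 'contact_force': array([0.42821908, 0.4771441 , 0.30887766]), 'moment': array([ 0.01682677, -0.011404  ,  0.04024766]), 'grip_width': 91.73137339975895}
top {'camera_matrix': array([[392.63157984,   0.        , 288.17252023],
       [  0.        , 392.63157984, 210.86392328],
       [  0.        ,   0.        ,   1.        ]]), 'pose': array([[ 1.32579073e-02, -9.86299275e-01,  1.64432261e-01,
         3.95767459e+02],
       [-9.99847328e-01, -1.49484470e-02, -9.04785486e-03,
        -1.97561305e+01],
       [ 1.13818996e-02, -1.64287202e-01, -9.86346880e-01,
         8.
[... 454 characters left out ...]
02],
       [-1.56772468e-02, -7.83177408e-01, -6.21600652e-01,
         6.35884786e+02],
       [ 0.00000000e+00,  0.00000000e+00,  0.00000000e+00,
         1.00000000e+00]])}
{'camera_matrix': array([[299.29296648,   0.        , 277.4761619 ],
       [  0.        , 299.29296648, 209.36194028],
       [  0.        ,   0.        ,   1.        ]]), 'mount': array([[ 2.70180167e-04, -2.97713976e-01,  9.54655077e-01,
        -1.57056105e+02],
       [ 1.83810692e-04, -9.54655081e-01, -2.97714030e-01,
         8.06911235e+01],
       [ 9.99999947e-01,  2.55912236e-04, -2.03205857e-04,
        -1.15582844e+00],
       [ 0.00000000e+00,  0.00000000e+00,  0.00000000e+00,
         1.00000000e+00]])}
```

View pics/top0.png

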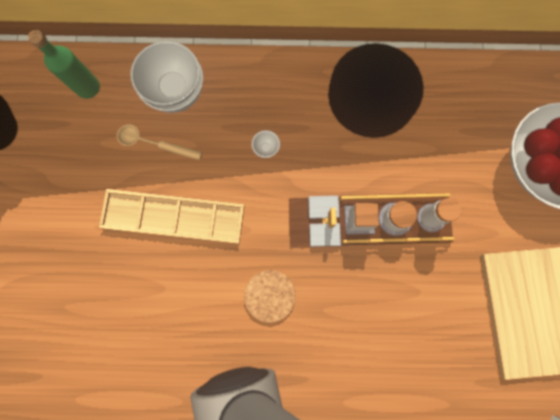

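View pics/scene0.png

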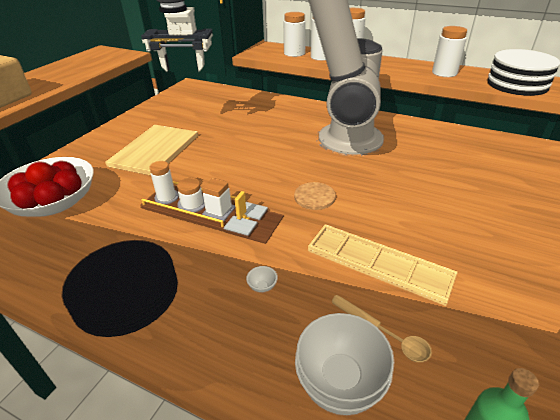

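The top view has the tray rack at left (cols 100–243, rows 190–245). The old rack is at cols 290–455, with the stop, then square, low and tall jars going right. I'll enlarge it to pick corners.

```bash
python3 - <<'E'
import cv2
i=cv2.imread("pics/top0.png")
a=cv2.resize(i[180:260,95:255],None,fx=5,fy=5,interpolation=cv2.INTER_CUBIC)[:290]
b=cv2.resize(i[185:255,285:465],None,fx=800/180,fy=800/180,interpolation=cv2.INTER_CUBIC)[:310]
a=cv2.resize(i[180:250,95:255],(800,350)) 
b=cv2.resize(i[190:250,290:460],(800,248))
import numpy as np
for im,x0,y0,sx in((a,95,180,5),(b,290,190,800/170)):
    for u in range(x0,x0+175,10):
        cv2.line(im,(int((u-x0)*sx),0),(int((u-x0)*sx),6),(255,0,0),1); cv2.putText(im,str(u),(int((u-x0)*sx),16),0,.35,(255,0,0))
    for v in range(y0,y0+75,10):
        cv2.line(im,(0,int((v-y0)*sx)),(6,int((v-y0)*sx)),(255,0,0),1); cv2.putText(im,str(v),(8,int((v-y0)*sx)+4),0,.35,(255,0,0))
cv2.imwrite("pics/crop1.png",np.vstack([a,b]))
E
```

```text
(no output)
```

View pics/crop1.png

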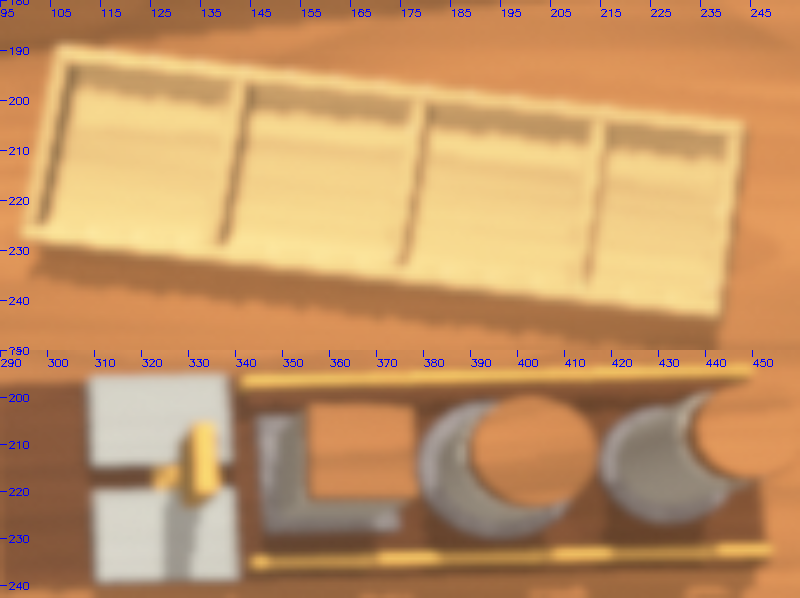

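```bash
cat > h.py <<'E'
import numpy as np
from plant import *
from scipy.spatial.transform import Rotation as R
def wristpose():
    o=get_obs(); T=np.eye(4); T[:3,:3]=R.from_euler('xyz',o["tcp_rot"]).as_matrix(); T[:3,3]=o["tool_pos"]
    return T@camera_info("wrist")["mount"]
def ray(name,uv,z,P=None):
    c=camera_info(name); P=c["pose"] if P is None else P
    uv=np.atleast_2d(uv).astype(float); d=np.c_[uv,np.ones(len(uv))]@np.linalg.inv(c["camera_matrix"]).T@P[:3,:3].T
    return P[:3,3]+d*((z-P[2,3])/d[:,2])[:,None]
def proj(name,X,P=None):
    c=camera_info(name); P=c["pose"] if P is None else P
    q=(np.atleast_2d(X)-P[:3,3])@P[:3,:3]@c["camera_matrix"].T
    return q[:,:2]/q[:,2:]
def fit2d(local,world):  # x,y,yaw
    l=np.array(local,float);w=np.array(world)[:,:2];lc=l-l.mean(0);wc=w-w.mean(0)
    a=np.arctan2((lc[:,0]*wc[:,1]-lc[:,1]*wc[:,0]).sum(),(lc*wc).sum())
    t=w.mean(0)-[[np.cos(a),-np.sin(a)],[np.sin(a),np.cos(a)]]@l.mean(0)
    res=w-(l@np.array([[np.cos(a),np.sin(a)],[-np.sin(a),np.cos(a)]])+t)
    return t,a,res
E
python3 - <<'E'
from h import *
c=np.array([(60,45),(743,122),(720,316),(24,232)])/5+[94.6,179.6]
w=ray("top",c,18); print(w); print(fit2d([(43,153),(43,-153),(-43,-153),(-43,153)],w))
f=170/800
g=lambda p:(np.array(p)+.5-[0,350])*f+[289.5,189.5]
r=ray("top",g([(242,382),(748,371),(248,562),(772,550)]),30);print("rails",r)
p=ray("top",g([(88,376),(230,376),(238,580),(97,582)]),16);print("plates",p)
print("stop top",ray("top",g([(205,457)]),80))
print("jartops",ray("top",g([(362,451)]),93),ray("top",g([(534,451)]),76),ray("top",g([(757,420)]),113))
E
```

```text
[[581.52789449 374.0686907   18.        ]
 [551.5890762   71.69876971  18.        ]
 [465.9863248   78.91285554  18.        ]
 [498.19851019 382.24278035  18.        ]]
(array([524.32545142, 226.73077408]), np.float64(-0.10142371362220431), array([[-1.06781805, -0.52207346],
       [-0.02416205,  1.5354785 ],
       [-0.0688655 ,  0.04207155],
       [ 1.1608456 , -1.05547658]]))
rails [[ 569.53847854 -142.53615359   30.        ]
 [ 578.45589413 -378.89045756   30.        ]
 [ 485.66987736 -144.53562791   30.        ]
 [ 494.67880092 -385.41231971   30.        ]]
plates [[ 574.1896915   -71.82679116   16.        ]
 [ 575.23842303 -138.93238638   16.        ]
 [ 478.72170421 -141.89231447   16.        ]
 [ 476.85485957  -76.46870786   16.        ]]
stop top [[ 525.75753218 -118.86131521   80.        ]]
jartops [[ 527.22975808 -184.39480532   93.        ]] [[ 531.24817505 -263.32902569   76.        ]] [[ 539.50660883 -346.04365623  113.        ]]
```

```bash
cat >> h.py <<'E'
def jaw():
    M=R.from_euler('xyz',get_obs()["tcp_rot"]).as_matrix(); return M
E
python3 - <<'E'
from h import *
M=jaw();print(M.round(3), np.degrees(np.arctan2(M[1,2],M[0,2])))
E
```

```text
[[-0.     0.925  0.381]
 [ 0.001  0.381 -0.925]
 [-1.     0.    -0.001]] -67.60725190097335
```

{"op": "carry_out", "data": {"rows": [[8,5,5,2],[30,20,15,7],[60,40,25,13],[92,62,35,20],[125,85,45,27],[158,107,54,34],[191,130,54,41],[224,152,54,48],[257,175,54,55],[287,196,54,61],[310,210,54,66],[325,220,54,69],[333,225,54,69.7],[333,225,54,69.7],[333,225,54,69.7]]}}

```text
time: 1.35
tool_pos: [532.6, -259.9, 280.0]
tcp_rot: [3.04, 1.569, 3.076]
contact_force: [-0.7, 0.8, 0.5]
grip_width: 92.0
```

```bash
python3 - <<'E'
from h import *
import cv2
P=wristpose(); im=capture("wrist"); np.save("P1.npy",P)
M=jaw();print(get_obs()["time"],get_obs()["tool_pos"],np.degrees(np.arctan2(M[1,2],M[0,2])))
im=im[:,:,::-1].copy();cv2.imwrite("pics/w1raw.png",im)
o=np.array([530.1,-209.8]);a=.0376
def wr(x,y,z): return [o[0]+x*np.cos(a)-y*np.sin(a),o[1]+x*np.sin(a)+y*np.cos(a),z]
for p,c in [((0,-135,113),0),((0,25,93),0),((0,-55,76),0),((48,-180,30),1),((-48,-180,30),1),((48,60,30),1),((-48,60,30),1),((55,-180,0),2),((-55,-180,0),2),((0,95,80),0),((0,70,16),2),((0,135,16),2),((0,180,4),2)]:
    u=proj("wrist",wr(*p),P)[0];cv2.circle(im,tuple(int(t) for t in u),2,[(255,0,0),(0,0,255),(255,0,255)][c],-1)
cv2.imwrite("pics/w1.png",cv2.resize(im,(800,600)))
E
```

```text
1.4 [ 532.20448201 -260.45910886  280.10559872] 2.0181437344048496
```

View pics/w1.png

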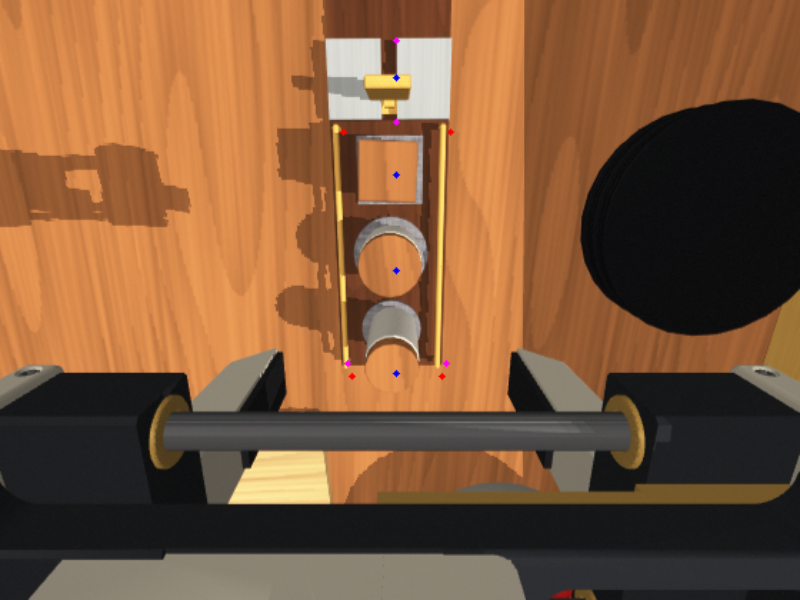

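```bash
python3 - <<'E'
from h import *
P=np.load("P1.npy")
s=lambda *p:np.array(p)*.7-.15
w=lambda p,z:ray("wrist",s(*p),z,P).round(1)[:,:2].tolist()
print("sq",w([(389,171)],93),"low",w([(390,265)],76),"tall",w([(391,364)],113),"stop",w([(365,78),(411,78)],80))
print("rails",w([(336,128),(346,362),(444,126),(438,362)],30))
print("plates",w([(326,38),(451,38),(450,119),(329,119)],16))
E
```

```text
sq [[522.9, -181.9]] low [[525.9, -259.7]] tall [[529.8, -335.6]] stop [[502.5, -115.6], [537.1, -114.4]]
rails [[473.6, -147.8], [482.7, -375.3], [569.1, -142.7], [578.8, -371.7]]
plates [[463.4, -74.3], [571.6, -70.5], [575.6, -135.3], [465.3, -139.3]]
```

```bash
python3 - <<'E'
from h import *
g=lambda p:(np.array(p)+.5-[0,350])*[170/800,60/248]+[289.5,189.5]
w=lambda p,z:ray("top",g(p),z).round(1)[:,:2].tolist()
print("rails",w([(242,382),(748,371),(248,562),(772,550)],30))
print("plates",w([(88,376),(230,376),(238,580),(97,582)],16))
print("stop",w([(205,457)],80))
print("jartops",w([(362,451)],93),w([(534,451)],76))
import cv2
i=cv2.imread("pics/top0.png")[185:245,420:475]
a=cv2.resize(i,(550,600),interpolation=cv2.INTER_CUBIC)
hsv=cv2.cvtColor(a,cv2.COLOR_BGR2HSV); print(hsv[330,300],hsv[330,200])
cv2.imwrite("pics/tall.png",a)
E
```

```text
rails [[567.4, -142.5], [577.0, -378.8], [472.2, -144.4], [481.9, -384.7]]
plates [[572.4, -71.8], [573.5, -138.9], [463.9, -141.8], [461.9, -76.5]]
stop [[519.2, -118.8]]
jartops [[521.1, -184.3]] [[525.0, -263.1]]
[ 13 153 225] [ 13 120 136]
```

View pics/tall.png

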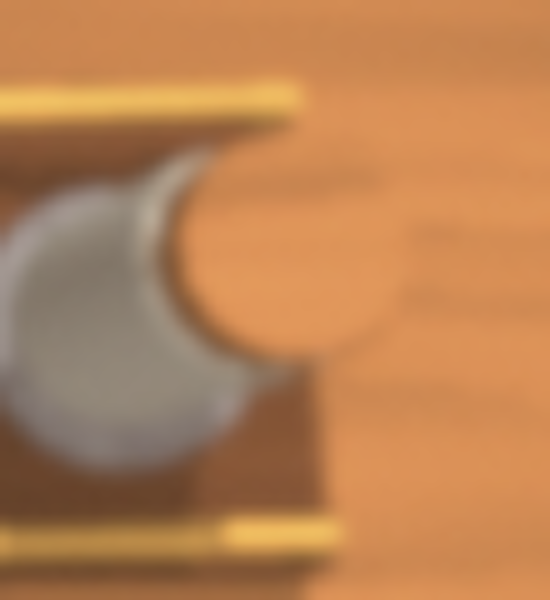

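```bash
python3 - <<'E'
from h import *
print(ray("top",[(448.8,208.8)],113))
P=np.load("P1.npy");print(proj("wrist",[[528,-341,113],[528,-341,16]],P)/.7)
E
```

```text
[[ 530.82079051 -342.27454247  113.        ]]
[[388.46265026 369.63543535]
 [390.36062104 327.78750219]]
```

Wrist and top views agree: the old rack is at about (523.5, -207.5), yaw 0.041, and the tray at about (524.3, 226.7), yaw -0.101. The tall jar is at about (529.5, -341).

{"op": "carry_out", "data": {"rows": [[0,-10,-2,0],[-1,-35,-10,0.3],[-3,-60,-30,0.3],[-3,-76,-60,0.3],[-3,-81,-92,0.3],[-3,-81,-122,0.3],[-3,-81,-148,0.3],[-3,-81,-168,0.3],[-3,-81,-181,0.3],[-3,-81,-188,0.3],[-3,-81,-190,0.3],[-3,-81,-190,0.3]]}}

```text
time: 2.4
tool_pos: [528.7, -342.5, 90.2]
tcp_rot: [-3.117, 1.569, -3.078]
contact_force: [-0.0, -0.7, 0.6]
grip_width: 91.6
```

{"op": "carry_out", "data": {"hand": 35, "rows": [[0,0,0,0],[0,0,0,0],[0,0,0,0],[0,0,0,0],[0,0,0,0],[0,0,0,0],[0,0,0,0],[0,0,0,0]]}}

```text
time: 3.07
tool_pos: [529.0, -342.5, 90.4]
tcp_rot: [-2.857, 1.569, -2.818]
contact_force: [0.0, 0.3, 0.5]
grip_width: 46.6
```

{"op": "carry_out", "data": {"rows": [[0,0,1,0],[0,0,4,0],[0,0,10,0],[0,0,20,0],[0,0,33,0],[0,0,48,0],[0,0,63,0],[0,0,78,0],[0,0,92,0],[0,0,103,0],[0,0,110,0],[0,0,110,0],[0,0,110,0]]}}

```text
time: 4.15
tool_pos: [529.0, -342.5, 200.5]
tcp_rot: [-2.722, 1.57, -2.683]
contact_force: [0.2, -0.2, -3.6]
grip_width: 46.5
```

{"op": "carry_out", "data": {"rows": [[0,4,0,0],[0,14,0,0],[0,30,0,0],[0,52,0,-1],[1,80,0,-2],[1,112,0,-3],[2,147,0,-4],[2,183,0,-5],[3,219,0,-6],[3,255,0,-7],[4,291,0,-8],[4,327,0,-8.15],[5,363,0,-8.15],[5,397,0,-8.15],[5,428,0,-8.15],[5,455,0,-8.15],[5,477,0,-8.15],[5,491,0,-8.15],[5,498,0,-8.15],[5,500,0,-8.15]]}}

```text
time: 5.82
tool_pos: [533.1, 159.0, 199.9]
tcp_rot: [-2.895, 1.568, -2.996]
contact_force: [0.2, -0.5, -2.9]
grip_width: 46.6
```

```bash
python3 - <<'E'
from h import *
import cv2
P=wristpose(); im=capture("wrist"); np.save("P2.npy",P)
M=jaw();print(get_obs()["time"],get_obs()["tool_pos"],np.degrees(np.arctan2(M[1,2],M[0,2])))
im=im[:,:,::-1].copy();cv2.imwrite("pics/w2raw.png",im)
o=np.array([524.3,226.7]);a=-.1014
def wr(x,y,z): return [o[0]+x*np.cos(a)-y*np.sin(a),o[1]+x*np.sin(a)+y*np.cos(a),z]
for p in [(43,153,18),(-43,153,18),(-43,-153,18),(43,-153,18),(0,110,6),(0,30,6),(0,-50,6)]:
    u=proj("wrist",wr(*p),P)[0];cv2.circle(im,tuple(int(t) for t in u),2,(255,0,0),-1)
cv2.imwrite("pics/w2.png",cv2.resize(im,(800,600)))
E
```

```text
5.8667 [533.35847031 158.35778998 200.04075124] -5.83252684995682
```

View pics/w2.png

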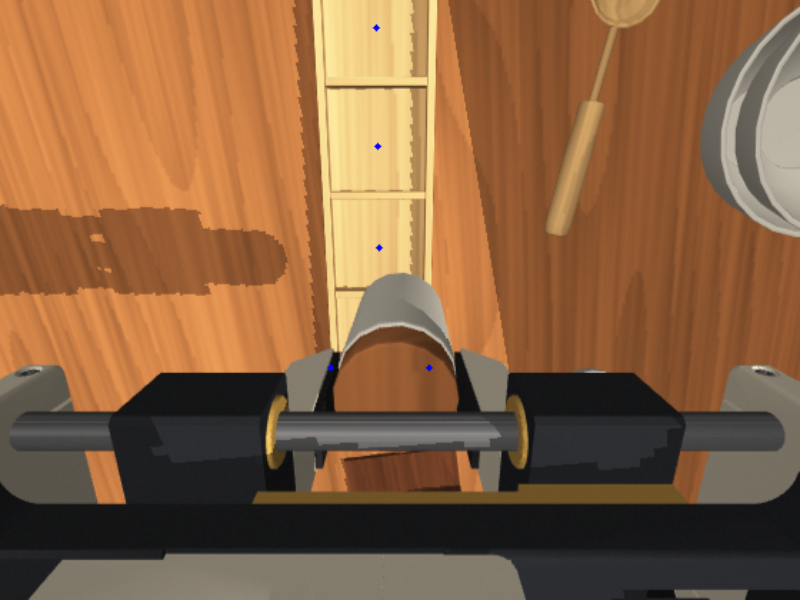

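```bash
python3 - <<'E'
from h import *
P=np.load("P2.npy")
s=lambda p:np.array(p)*.7-.15
w=ray("wrist",s([(377,82),(379,194),(314,0),(438,0),(328,230),(432,230)]),18,P);print(w.round(1))
o=np.array([524.3,226.7]);a=-.1014
d=w[:,:2]-o;print(np.c_[d[:,0]*np.cos(a)+d[:,1]*np.sin(a),-d[:,0]*np.sin(a)+d[:,1]*np.cos(a)].round(1))
E
```

```text
[[532.  299.1  18. ]
 [524.6 221.3  18. ]
 [495.  353.7  18. ]
 [579.1 345.1  18. ]
 [481.3 197.9  18. ]
 [563.2 189.6  18. ]]
[[  0.3  72.8]
 [  0.9  -5.3]
 [-42.  123.4]
 [ 42.6 123.3]
 [-39.8 -33. ]
 [ 42.4 -33. ]]
```

{"op": "carry_out", "data": {"rows": [[0,4,0,0],[0,14,0,0],[1,32,0,0],[1,57,0,0],[1,85,0,0],[2,113,0,0],[2,139,0,0],[2.4,160,0,0],[2.4,173,-2,0],[2.4,179,-8,0],[2.4,179.5,-20,0],[2.4,179.5,-36,0],[2.4,179.5,-54,0],[2.4,179.5,-72,0],[2.4,179.5,-88,0],[2.4,179.5,-100,0],[2.4,179.5,-108,0],[2.4,179.5,-112,0],[2.4,179.5,-113,0],[2.4,179.5,-113,0]]}}

```text
time: 7.53
tool_pos: [536.0, 337.6, 87.3]
tcp_rot: [-2.795, 1.569, -2.898]
contact_force: [0.9, 0.6, -1.7]
grip_width: 46.3
```

{"op": "carry_out", "data": {"rows": [[0,0,-1,0],[0,0,-2,0],[0,0,-3,0],[0,0,-4,0],[0,0,-5,0],[0,0,-6,0],[0,0,-6.5,0],[0,0,-6.5,0]]}}

```text
time: 8.2
tool_pos: [536.0, 337.6, 80.6]
tcp_rot: [-2.762, 1.569, -2.865]
contact_force: [-0.2, 0.4, -2.2]
grip_width: 46.4
```

{"op": "carry_out", "data": {"rows": [[0,0,-0.5,0],[0,0,-1,0],[0,0,-1.5,0],[0,0,-1.5,0]]}}

```text
time: 8.53
tool_pos: [536.3, 337.9, 80.3]
tcp_rot: [2.864, 1.57, 2.762]
contact_force: [-1.4, -0.6, 4.8]
grip_width: 46.4
```

{"op": "carry_out", "data": {"hand": 91.8, "rows": [[0,0,0,0],[0,0,0,0],[0,0,0,0],[0,0,0,0],[0,0,0,0],[0,0,0,0],[0,0,0,0],[0,0,2,0],[0,0,8,0],[0,0,18,0],[0,0,32,0],[0,0,50,0],[0,0,70,0],[0,0,90,0],[0,0,105,0],[0,0,115,0],[0,0,120,0],[0,0,120,0]]}}

```text
time: 10.03
tool_pos: [536.7, 338.1, 201.8]
tcp_rot: [0.869, 1.569, 0.767]
contact_force: [0.1, 0.5, 0.0]
grip_width: 91.9
```

```bash
python3 - <<'E'
from h import *
import cv2
print(get_obs()["tool_pos"]);i=capture("scene")[:,:,::-1]
cv2.imwrite("pics/s2.png",i[130:380,130:480])
E
```

```text
[536.70471549 338.11417812 201.80146192]
```

View pics/s2.png

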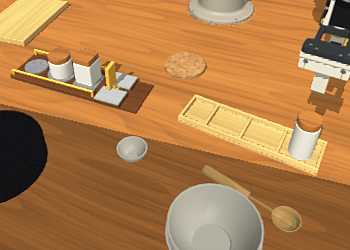

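Tall jar stands upright in the end bay. Next, the low jar.

{"op": "carry_out", "data": {"rows": [[0,-6,0,0],[0,-20,0,0],[0,-42,0,0],[-1,-72,0,1],[-1,-108,0,2],[-2,-147,0,3],[-3,-187,0,4],[-4,-227,0,5],[-5,-267,0,6],[-6,-307,0,7],[-7,-347,0,8],[-8,-387,0,8.2],[-9,-427,0,8.2],[-10,-465,0,8.2],[-11,-500,0,8.2],[-11,-534,0,8.2],[-11,-563,0,8.2],[-11,-584,-2,8.2],[-11,-597,-5,8.2],[-11,-600,-10,8.2]]}}

```text
time: 11.75
tool_pos: [524.2, -264.6, 189.7]
tcp_rot: [2.968, 1.57, 3.006]
contact_force: [-1.1, -0.0, -0.5]
grip_width: 92.1
```

```bash
python3 - <<'E'
from h import *
M=jaw();print(get_obs()["tool_pos"],np.degrees(np.arctan2(M[1,2],M[0,2])))
E
```

```text
[ 524.23645692 -264.61974648  189.72355803] 2.1787630895615915
```

{"op": "carry_out", "data": {"rows": [[0,0,-4,0],[1.5,2.5,-14,0],[1.5,2.5,-30,0],[1.5,2.5,-50,0],[1.5,2.5,-70,0],[1.5,2.5,-90,0],[1.5,2.5,-108,0],[1.5,2.5,-122,0],[1.5,2.5,-132,0],[1.5,2.5,-137,0],[1.5,2.5,-137.5,0],[1.5,2.5,-137.5,0]]}}

```text
time: 12.75
tool_pos: [526.0, -261.7, 52.4]
tcp_rot: [3.016, 1.57, 3.054]
contact_force: [0.0, -0.6, -1.2]
grip_width: 92.1
```

{"op": "carry_out", "data": {"hand": 45, "rows": [[0,0,0,0],[0,0,0,0],[0,0,0,0],[0,0,0,0],[0,0,0,0],[0,0,0,0],[0,0,0,0],[0,0,0,0]]}}

```text
time: 13.42
tool_pos: [526.0, -261.8, 52.6]
tcp_rot: [-3.082, 1.57, -3.043]
contact_force: [-0.7, 0.5, 2.5]
grip_width: 56.1
```

{"op": "carry_out", "data": {"rows": [[0,0,1,0],[0,0,4,0],[0,0,10,0],[0,0,20,0],[0,0,33,0],[0,0,48,0],[0,0,64,0],[0,0,80,0],[0,0,97,0],[0,0,114,0],[0,0,128,0],[0,0,138,0],[0,0,143,0],[0,0,145,0],[0,0,145,0]]}}

```text
time: 14.67
tool_pos: [525.9, -261.7, 197.7]
tcp_rot: [-3.021, 1.57, -2.982]
contact_force: [0.3, 0.2, -2.5]
grip_width: 56.2
```

{"op": "carry_out", "data": {"rows": [[0,4,0,0],[0,14,0,0],[0,30,0,0],[0,52,0,-1],[0,80,0,-2],[0,112,0,-3],[0,147,0,-4],[1,183,0,-5],[1,219,0,-6],[1,255,0,-7],[1.6,291,0,-8],[1.6,327,0,-8.1],[1.6,363,0,-8.1],[1.6,397,0,-8.1],[1.6,428,0,-8.1],[1.6,458,0,-8.1],[1.6,485,0,-8.1],[1.6,506,0,-8.1],[1.6,517,0,-8.1],[1.6,520,0,-8.1]]}}

```text
time: 16.33
tool_pos: [526.2, 260.7, 197.3]
tcp_rot: [3.132, 1.569, 3.032]
contact_force: [0.7, -0.5, -3.2]
grip_width: 56.6
```

```bash
python3 - <<'E'
from h import *
M=jaw();print(get_obs()["tool_pos"],np.degrees(np.arctan2(M[1,2],M[0,2])))
E
```

```text
[526.16754605 260.74754083 197.26823206] -5.706770343256948
```

{"op": "carry_out", "data": {"rows": [[0,0,-3,0],[1.3,-2.4,-10,0],[1.3,-2.4,-22,0],[1.3,-2.4,-38,0],[1.3,-2.4,-56,0],[1.3,-2.4,-75,0],[1.3,-2.4,-94,0],[1.3,-2.4,-112,0],[1.3,-2.4,-127,0],[1.3,-2.4,-138,0],[1.3,-2.4,-145,0],[1.3,-2.4,-148,0],[1.3,-2.4,-149,0],[1.3,-2.4,-150,0],[1.3,-2.4,-151,0],[1.3,-2.4,-152,0],[1.3,-2.4,-153,0],[1.3,-2.4,-154,0],[1.3,-2.4,-154.3,0]]}}

```text
time: 17.92
tool_pos: [527.4, 258.4, 43.0]
tcp_rot: [-3.14, 1.569, 3.043]
contact_force: [0.2, -0.7, -3.3]
grip_width: 56.3
```

{"op": "carry_out", "data": {"rows": [[0,0,-0.5,0],[0,0,-1,0],[0,0,-1.5,0],[0,0,-1.5,0]]}}

```text
time: 18.25
tool_pos: [527.5, 258.4, 42.6]
tcp_rot: [2.973, 1.57, 2.873]
contact_force: [-2.9, -1.7, 6.7]
grip_width: 56.4
```

{"op": "carry_out", "data": {"hand": 91.8, "rows": [[0,0,0,0],[0,0,0,0],[0,0,0,0],[0,0,0,0],[0,0,0,0],[0,0,0,0],[0,0,2,0],[0,0,8,0],[0,0,18,0],[0,0,34,0],[0,0,54,0],[0,0,76,0],[0,0,98,0],[0,0,120,0],[0,0,138,0],[0,0,150,0],[0,0,156,0],[0,0,158,0]]}}

```text
time: 19.75
tool_pos: [528.0, 258.6, 202.6]
tcp_rot: [0.749, 1.569, 0.65]
contact_force: [-1.1, -0.1, -0.3]
grip_width: 91.5
```

{"op": "carry_out", "data": {"rows": [[0,-4,0,0],[0,-14,0,0],[0,-30,0,1],[0,-52,0,2],[0,-80,0,3],[-1,-112,0,4],[-1,-147,0,5],[-2,-183,0,6],[-3,-219,0,7],[-4,-255,0,8],[-4.5,-291,0,8.1],[-4.5,-325,0,8.1],[-4.5,-356,0,8.1],[-4.5,-384,0,8.1],[-4.5,-407,0,8.1],[-4.5,-424,0,8.1],[-4.5,-435,0,8.1],[-4.5,-440,0,8.1],[-4.5,-440,0,8.1]]}}

```text
time: 21.33
tool_pos: [523.0, -182.1, 201.9]
tcp_rot: [1.289, 1.569, 1.33]
contact_force: [0.6, -1.1, 0.6]
grip_width: 91.7
```

```bash
python3 - <<'E'
from h import *
import cv2
M=jaw();print(get_obs()["tool_pos"],np.degrees(np.arctan2(M[1,2],M[0,2])))
P=wristpose(); im=capture("wrist"); np.save("P3.npy",P)
im=im[:,:,::-1].copy()
for p in [(522.5,-183,93),(519,-112,80)]:
    u=proj("wrist",p,P)[0];cv2.circle(im,tuple(int(t) for t in u),2,(255,0,0),-1)
cv2.imwrite("pics/w3.png",cv2.resize(im,(800,600)))
E
```

```text
[ 522.96263892 -182.14515835  201.92998844] 2.3278735747644714
```

View pics/w3.png

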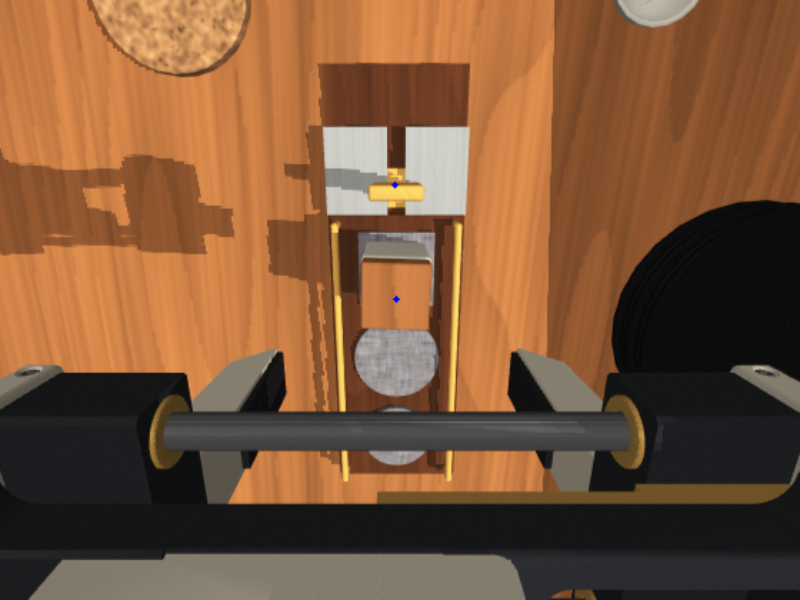

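{"op": "carry_out", "data": {"rows": [[0,0,-4,0],[0,0,-14,0],[0,0,-30,0],[0,0,-50,0],[0,0,-70,0],[0,0,-90,0],[0,0,-107,0],[0,0,-120,0],[0,0,-128,0],[0,0,-132,0],[0,0,-133,0],[0,0,-133,0]]}}

```text
time: 22.38
tool_pos: [523.3, -181.0, 69.3]
tcp_rot: [1.081, 1.568, 1.123]
contact_force: [-0.5, 0.2, 0.3]
grip_width: 91.8
```

{"op": "carry_out", "data": {"hand": 35, "rows": [[0,0,0,0],[0,0,0,0],[0,0,0,0],[0,0,0,0],[0,0,0,0],[0,0,0,0],[0,0,0,0],[0,0,0,0]]}}

```text
time: 23.05
tool_pos: [523.1, -181.0, 69.3]
tcp_rot: [1.231, 1.569, 1.273]
contact_force: [0.1, -0.1, 1.3]
grip_width: 47.3
```

{"op": "carry_out", "data": {"rows": [[0,0,1,0],[0,0,4,0],[0,0,10,0],[0,0,20,0],[0,0,33,0],[0,0,48,0],[0,0,64,0],[0,0,80,0],[0,0,97,0],[0,0,111,0],[0,0,121,0],[0,0,128,0],[0,0,130,0],[0,0,130,0]]}}

```text
time: 24.22
tool_pos: [523.2, -181.0, 199.6]
tcp_rot: [0.982, 1.569, 1.024]
contact_force: [-0.0, 0.1, -2.5]
grip_width: 47.4
```

{"op": "carry_out", "data": {"rows": [[0,4,0,0],[0,14,0,0],[0,30,0,-1],[0,52,0,-2],[0,79,0,-3],[-1,108,0,-4],[-1,138,0,-5],[-2,168,0,-6],[-2,198,0,-7],[-3,228,0,-8],[-3,257,0,-8.15],[-3.8,285,0,-8.15],[-3.8,310,0,-8.15],[-3.8,331,0,-8.15],[-3.8,347,0,-8.15],[-3.8,356,0,-8.15],[-3.8,359.5,0,-8.15],[-3.8,359.5,0,-8.15]]}}

```text
time: 25.72
tool_pos: [518.9, 179.1, 199.2]
tcp_rot: [1.385, 1.569, 1.286]
contact_force: [1.0, 0.5, -2.5]
grip_width: 47.8
```

```bash
python3 - <<'E'
from h import *
M=jaw();print(get_obs()["tool_pos"],np.degrees(np.arctan2(M[1,2],M[0,2])))
E
```

```text
[518.89093134 179.05782321 199.16125765] -5.676532579983377
```

{"op": "carry_out", "data": {"rows": [[0,0,-3,0],[0,0,-10,0],[0,0,-22,0],[0,0,-38,0],[0,0,-56,0],[0,0,-74,0],[0,0,-92,0],[0,0,-108,0],[0,0,-120,0],[0,0,-128,0],[0,0,-132,0],[0,0,-134,0],[0,0,-135,0],[0,0,-136,0],[0,0,-137,0],[0,0,-138,0],[0,0,-139,0],[0,0,-139.5,0]]}}

```text
time: 27.22
tool_pos: [519.0, 179.1, 59.8]
tcp_rot: [1.208, 1.569, 1.109]
contact_force: [-0.6, 0.2, -2.5]
grip_width: 47.6
```

{"op": "carry_out", "data": {"rows": [[0,0,-0.5,0],[0,0,-1,0],[0,0,-1.5,0],[0,0,-1.5,0]]}}

```text
time: 27.55
tool_pos: [519.0, 179.2, 59.2]
tcp_rot: [1.009, 1.569, 0.91]
contact_force: [-3.0, -0.0, 5.8]
grip_width: 47.5
```

{"op": "carry_out", "data": {"hand": 91.8, "rows": [[0,0,0,0],[0,0,0,0],[0,0,0,0],[0,0,0,0],[0,0,0,0],[0,0,0,0],[0,0,0,0],[0,0,2,0],[0,0,8,0],[0,0,18,0],[0,0,34,0],[0,0,54,0],[0,0,76,0],[0,0,98,0],[0,0,116,0],[0,0,128,0],[0,0,134,0],[0,0,136,0]]}}

```text
time: 29.05
tool_pos: [519.5, 179.3, 197.1]
tcp_rot: [0.583, 1.566, 0.484]
contact_force: [0.7, -0.1, 0.2]
grip_width: 91.6
```

{"op": "carry_out", "data": {"rows": [[0,-4,0,0],[0,-14,0,1],[0,-30,0,2],[0,-52,0,3],[0,-80,0,4],[0,-112,0,5],[0,-145,0,6],[0,-178,0,7],[0,-208,0,8],[0.5,-235,0,8.1],[0.5,-258,0,8.1],[0.5,-276,0,8.1],[0.5,-288,0,8.1],[0.5,-294,0,8.1],[0.5,-295.5,0,8.1],[0.5,-295.5,0,8.1]]}}

```text
time: 30.38
tool_pos: [519.8, -115.9, 196.8]
tcp_rot: [0.76, 1.566, 0.802]
contact_force: [0.2, 1.4, -0.3]
grip_width: 91.9
```

```bash
python3 - <<'E'
from h import *
import cv2
M=jaw();print(get_obs()["tool_pos"],np.degrees(np.arctan2(M[1,2],M[0,2])))
P=wristpose(); im=capture("wrist"); np.save("P4.npy",P)
im=im[:,:,::-1].copy()
for p in [(519.8,-116,80)]:
    u=proj("wrist",p,P)[0];cv2.circle(im,tuple(int(t) for t in u),2,(255,0,0),-1)
cv2.imwrite("pics/w4.png",cv2.resize(im,(800,600))[100:500,150:650])
E
```

```text
[ 519.84012692 -115.85127748  196.7694315 ] 2.427143793549952
```

View pics/w4.png

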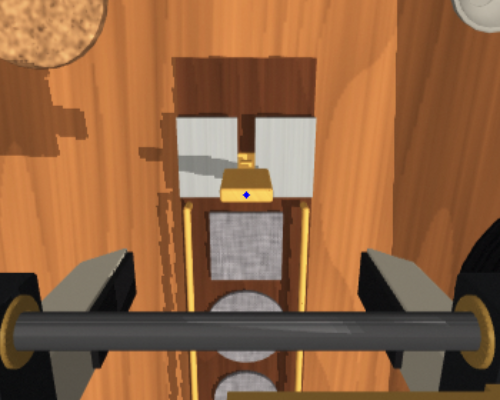

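{"op": "carry_out", "data": {"rows": [[0,0,-4,0],[0,0,-14,0],[0,0,-30,0],[0,0,-50,0],[0,0,-72,0],[0,0,-94,0],[0,0,-112,0],[0,0,-126,0],[0,0,-135,0],[0,0,-139,0],[0,0,-140,0],[0,0,-140,0]]}}

```text
time: 31.43
tool_pos: [520.1, -115.2, 57.0]
tcp_rot: [0.68, 1.566, 0.724]
contact_force: [-0.9, 0.3, 0.3]
grip_width: 92.0
```

{"op": "carry_out", "data": {"hand": 25, "rows": [[0,0,0,0],[0,0,0,0],[0,0,0,0],[0,0,0,0],[0,0,0,0],[0,0,0,0],[0,0,0,0],[0,0,0,0],[0,0,0,0]]}}

```text
time: 32.18
tool_pos: [520.1, -115.3, 57.1]
tcp_rot: [0.676, 1.566, 0.719]
contact_force: [-1.3, 0.0, 1.0]
grip_width: 36.2
```

{"op": "carry_out", "data": {"rows": [[0,1,0.3,0],[-0.2,4,0.5,0],[-0.3,8,0.5,0],[-0.5,13,0.5,0],[-0.8,18,0.5,0],[-1,23,0.5,0],[-1.1,27,0.5,0],[-1.2,30,0.5,0],[-1.2,30,0.5,0]]}}

```text
time: 32.93
tool_pos: [518.8, -84.5, 57.5]
tcp_rot: [0.722, 1.566, 0.766]
contact_force: [0.3, 0.6, -2.2]
grip_width: 35.3
```

{"op": "carry_out", "data": {"rows": [[0,1,0,0],[-0.2,4,0,0],[-0.3,9,0,0],[-0.6,15,0,0],[-0.9,21,0,0],[-1.1,27,0,0],[-1.3,32,0,0],[-1.5,36,0,0],[-1.6,38.5,0,0],[-1.6,39,0,0],[-1.6,39,0,0]]}}

```text
time: 33.85
tool_pos: [517.3, -45.4, 57.6]
tcp_rot: [0.692, 1.566, 0.736]
contact_force: [-0.3, -1.0, -2.1]
grip_width: 35.8
```

```bash
python3 - <<'E'
from h import *
import cv2
print(get_obs()["tool_pos"])
i=capture("wrist")[:,:,::-1];j=capture("scene")[:,:,::-1]
cv2.imwrite("pics/w5.png",np.hstack([cv2.resize(i[100:300,150:420],None,fx=1.5,fy=1.5),cv2.resize(j[160:260,130:310],(390,300))])[:, :800])
E
```

```text
[517.2924909  -45.38031716  57.57552528]
```

View pics/w5.png

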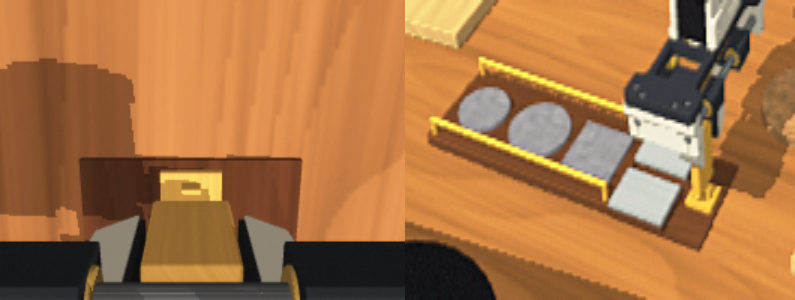

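The stop's foot is past the lips, close to the rack's open end. Lifting.

{"op": "carry_out", "data": {"rows": [[0,0,1,0],[0,0,3,0],[0,0,6,0],[0,0,10,0],[0,0,15,0],[0,0,20,0],[0,0,20,0]]}}

```text
time: 34.53
tool_pos: [518.1, -45.8, 78.9]
tcp_rot: [0.398, 1.564, 0.442]
contact_force: [-0.1, 0.3, -2.0]
grip_width: 35.6
```

{"op": "carry_out", "data": {"rows": [[0,0,2,0],[0,0,8,0],[0,0,18,0],[0,0,32,0],[0,0,48,0],[0,0,64,0],[0,0,80,0],[0,0,93,0],[0,0,100,0],[0,0,102,0],[0,0,102,0]]}}

```text
time: 35.45
tool_pos: [518.1, -45.9, 181.4]
tcp_rot: [0.32, 1.564, 0.364]
contact_force: [0.8, 0.0, -3.3]
grip_width: 35.2
```

{"op": "carry_out", "data": {"rows": [[0,3,0,-0.5],[0,10,0,-1.5],[-1,22,0,-3],[-2,38,0,-4.5],[-3,57,0,-6],[-4,77,0,-7],[-5,97,0,-8],[-5.7,115,0,-8.15],[-5.7,131,0,-8.15],[-5.7,144,0,-8.15],[-5.7,152,0,-8.15],[-5.7,155,0,-8.15],[-5.7,155,0,-8.15],[-5.7,155,0,-8.15]]}}

```text
time: 36.62
tool_pos: [512.3, 108.8, 181.1]
tcp_rot: [0.289, 1.564, 0.19]
contact_force: [-0.5, -0.9, -2.4]
grip_width: 36.0
```

```bash
python3 - <<'E'
from h import *
import cv2
M=jaw();print(get_obs()["tool_pos"],np.degrees(np.arctan2(M[1,2],M[0,2])))
P=wristpose(); im=capture("wrist"); np.save("P6.npy",P)
cv2.imwrite("pics/w6.png",cv2.resize(im[:,:,::-1],(800,600))[:450,150:650])
E
```

```text
[512.30915179 108.75353267 181.07099717] -5.634046022752091
```

View pics/w6.png

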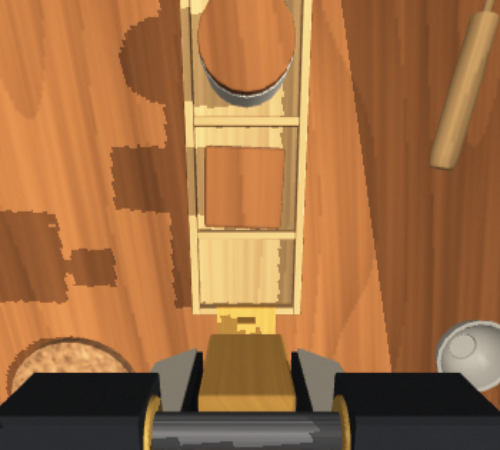

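```bash
python3 - <<'E'
from h import *
P=np.load("P6.npy")
s=lambda p:(np.array(p)+[150,0])*.7-.15
print(ray("wrist",s([(246,236),(247,309),(192,270),(301,270),(247,121)]),18,P).round(1))
print("foot far edge",ray("wrist",s([(217,309),(276,308)]),181-57+4+5,P).round(1))
E
```

```text
[[515.3 140.7  18. ]
 [510.4  83.2  18. ]
 [471.5 118.8  18. ]
 [554.8 110.5  18. ]
 [523.8 220.1  18. ]]
foot far edge [[498.3 123.  133. ]
 [528.1 120.6 133. ]]
```

Relative to the wrist camera, the foot is about 5 mm short of the pocket centre, so I'll shift by +4 and lower.

{"op": "carry_out", "data": {"rows": [[0.5,2,-2,0],[0.5,4,-6,0],[0.5,4,-15,0],[0.5,4,-28,0],[0.5,4,-44,0],[0.5,4,-61,0],[0.5,4,-78,0],[0.5,4,-93,0],[0.5,4,-104,0],[0.5,4,-111,0],[0.5,4,-114.5,0],[0.5,4,-116,0],[0.5,4,-117,0],[0.5,4,-118,0],[0.5,4,-119,0],[0.5,4,-120,0],[0.5,4,-121,0],[0.5,4,-121,0]]}}

```text
time: 38.17
tool_pos: [512.9, 112.5, 60.2]
tcp_rot: [0.286, 1.564, 0.187]
contact_force: [0.4, -0.2, -1.9]
grip_width: 35.8
```

{"op": "carry_out", "data": {"rows": [[0,0,-0.5,0],[0,0,-1,0],[0,0,-1.5,0],[0,0,-1.5,0]]}}

```text
time: 38.5
tool_pos: [513.0, 112.5, 59.0]
tcp_rot: [0.274, 1.564, 0.175]
contact_force: [-1.8, -0.2, 1.3]
grip_width: 35.8
```

{"op": "carry_out", "data": {"rows": [[0,0,-0.5,0],[0,0,-0.8,0],[0,0,-0.8,0]]}}

```text
time: 38.75
tool_pos: [513.0, 112.5, 59.0]
tcp_rot: [0.263, 1.563, 0.164]
contact_force: [-2.9, -1.1, 6.2]
grip_width: 35.7
```

{"op": "carry_out", "data": {"hand": 91.8, "rows": [[0,0,0,0],[0,0,0,0],[0,0,0,0],[0,0,0,0],[0,0,0,0],[0,0,0,0],[0,0,0,0],[0,0,2,0],[0,0,8,0],[0,0,18,0],[0,0,34,0],[0,0,54,0],[0,0,76,0],[0,0,98,0],[0,0,118,0],[0,0,132,0],[0,0,140,0],[0,0,142,0]]}}

```text
time: 40.25
tool_pos: [513.7, 112.6, 203.2]
tcp_rot: [0.23, 1.56, 0.131]
contact_force: [0.1, -0.4, 0.2]
grip_width: 91.5
```

{"op": "carry_out", "data": {"rows": [[0,-4,0,0],[0,-14,2,0],[0,-30,6,0],[0,-52,12,0],[0,-76,20,0],[0,-98,30,0],[0,-112,40,0],[0,-118,45,0],[0,-120,45,0],[0,-120,45,0]]}}

```text
time: 41.08
tool_pos: [513.4, -7.7, 247.5]
tcp_rot: [0.273, 1.561, 0.174]
contact_force: [0.1, -0.3, -0.4]
grip_width: 91.6
```

```bash
python3 - <<'E'
from h import *
import cv2
P=wristpose();np.save("P7.npy",P)
a=capture("wrist")[:,:,::-1];b=capture("top")[:,:,::-1];c=capture("scene")[:,:,::-1]
cv2.imwrite("pics/top7.png",b)
cv2.imwrite("pics/f.png",np.vstack([np.hstack([cv2.resize(b[175:255,90:250],(480,240)),cv2.resize(c[210:310,300:470],(320,240))[:,:320]]),cv2.resize(a[0:230],(800,328))]))
E
```

```text
(no output)
```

View pics/f.png

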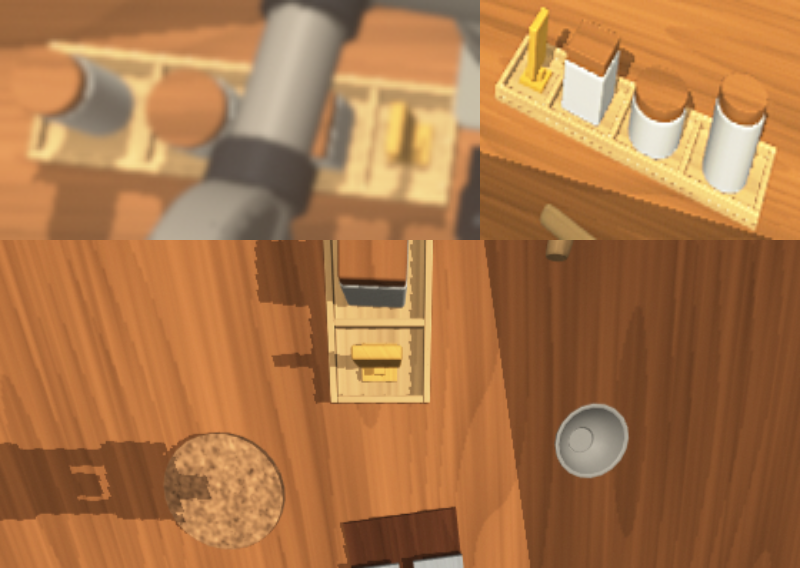

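All four are upright in the right compartments. A piece sitting on a compartment floor can't be outside tolerance, because its free play is smaller. Handing in.

```bash
python3 -c "
from plant import *
print(get_obs()['time'],get_obs()['contact_force']);print(close_job())"
```

```text
41.2333 [-0.56144755 -0.8486323  -0.65581738]
the job is handed in; nothing more can be done
None
```

I moved all three jars and the stop to the tray rack and handed the job in at 41 s; the interface gave no verdict.

- **Placement:** the tall jar is in the +110 bay, the low jar in +30 and the square jar in -50, next to the stop's pocket. I slid the stop about 70 mm to the open end of its track, lifted it off and stood it in the pocket. Each piece was lowered until light floor contact (5–7 N at the wrist) and then released.
- **Last checks:** the final pictures from all three cameras show all four pieces upright in their compartments, and the gripper clear of everything. In the top view the arm partly hid the square jar. I did not measure the final positions. I relied on the fit, because a piece standing on a compartment floor has less free play (at most 13 mm for the jars) than the tolerance allows.
- **What disagreed:** the wrist and top cameras differed by 2–5 mm in y. I used a value in between for the jars. For the stop I corrected by 4 mm from the wrist picture. My first x estimate of the old rack was about 6 mm off because of a scaling slip in a crop; I fixed it before moving anything.

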